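Open the interlocked levers of the leak-test manifold

TASK

Open up the leak-test manifold for the next batch of fittings: throw all three red-gripped levers fully over, away from the robot's side and towards the header pipe, and leave them there. The levers are interlocked, so at first only one of them is free and each throw releases the next; the order is not the same every time, so look at the brass bolts or feel which lever is blocked. Leave the loose tee and elbow beside the bank where they are.

Things in the scene. Friction and masses are not known exactly. Their poses are not given: they have to be found in the camera images.
- bank: Interlocked valve-lever bank, fixed to the bench: grey deck box 130 (x) x 370 (y) x 40 mm high, a 42 mm iron header pipe along its far side. Origin: centre of its underside, on the bench. x axis: across the deck from the near side to the header pipe; y axis: along the row of levers. The levers pivot on the deck's top face (40 mm up), at x = 0, y = +110, 0 and -110 mm, about the y axis.
- bolt_left (a point): Where a lock bolt would cross the left lever's path, 40 mm above the deck. Each lever has blue lock boxes, their tops 92 mm above the bench: one on its +y side, face 24 mm from the lever's centre plane, one on its +x side, 40 to 62 mm from the pivot. Two of the three side boxes hold a 10 mm brass bolt sticking out along -y across the lever's path; it stops that lever after about 0.12 rad.
- bolt_middle (a point): The same point for the middle lever. A lever at the end of its throw (past 0.6 rad) drives in a steel plunger on its far side, which draws another lever's bolt back out of the way (clear from about 0.8 rad): the lever without a bolt is free at first and releases a second one, which releases the third. Which is which varies from run to run.
- bolt_right (a point): The same point for the right lever. These three points are fixed on the bank and do not show where the bolts are: look, or push a lever lightly and see whether it passes 0.2 rad.
- lever_left (a joint): Angle of the left-hand (+y of the bank) lever: 0 leaning 0.5 rad (29 deg) from upright towards the bank's -x (not thrown), 0.5 upright, 1.0 leaning 0.5 rad towards the bank's +x (fully over, end stop). It stays where it is left; a free lever needs 2 to 4 N at the grip, a locked one stops at about 0.12.
- lever_left_grip (a point): Centre of the red grip of the left-hand (+y of the bank) lever, on the lever's axis, 100 mm from the pivot. The grip is a cylinder 24 mm across and 50 mm long (75 to 125 mm from the pivot) on a 12 mm steel rod.
- lever_middle (a joint): Angle of the middle lever: 0 leaning 0.5 rad (29 deg) from upright towards the bank's -x (not thrown), 0.5 upright, 1.0 leaning 0.5 rad towards the bank's +x (fully over, end stop). It stays where it is left; a free lever needs 2 to 4 N at the grip, a locked one stops at about 0.12.
- lever_middle_grip (a point): Centre of the red grip of the middle lever, on the lever's axis, 100 mm from the pivot. The grip is a cylinder 24 mm across and 50 mm long (75 to 125 mm from the pivot) on a 12 mm steel rod.
- lever_right (a joint): Angle of the right-hand (-y of the bank) lever: 0 leaning 0.5 rad (29 deg) from upright towards the bank's -x (not thrown), 0.5 upright, 1.0 leaning 0.5 rad towards the bank's +x (fully over, end stop). It stays where it is left; a free lever needs 2 to 4 N at the grip, a locked one stops at about 0.12.
- lever_right_grip (a point): Centre of the red grip of the right-hand (-y of the bank) lever, on the lever's axis, 100 mm from the pivot. The grip is a cylinder 24 mm across and 50 mm long (75 to 125 mm from the pivot) on a 12 mm steel rod.
- tee: Loose grey iron pipe tee, 84 x 66 x 48 mm high; a bystander, to be left where it is. Origin: its underside on the bench, under the crossing of its arms.
- elbow: Loose rusty iron pipe elbow, 64 x 64 x 44 mm high; a bystander, to be left where it is. Origin: its underside on the bench, under the crossing of its arms.

How it is judged (in metres and radians):
At the end, for the whole second after the job is handed in: All three levers stand fully over (joint above 0.88 of 1.0 rad) and still, and the tee and the elbow are within 30 mm of where they started (value of joint each of lever_left, lever_middle, lever_right above 0.88 rad and velocity of joint lever_left between -0.05 and 0.05 rad/s and velocity of joint lever_middle between -0.05 and 0.05 rad/s and velocity of joint lever_right between -0.05 and 0.05 rad/s and distance of each of tee, elbow from where it was at the start of the episode below 0.03 m); the robot touches nothing.
It fails at once if the tee was pushed away or knocked over (distance of tee from where it was at the start of the episode above 0.03 m or angle between tee's own z axis and vertical above 0.5 rad).
It fails at once if the elbow was pushed away or knocked over (distance of elbow from where it was at the start of the episode above 0.03 m or angle between elbow's own z axis and vertical above 0.5 rad).
It also fails if it takes over 64 s, if anything falls off the work surface, if the arm or the gripper's body presses on something with over 40 N, if the wrist force passes 120 N, or if a joint passes its speed limit or range.

ROBOT

A 6-joint arm with a two-finger parallel gripper is mounted at the origin on the work surface. World frame = base frame: x ahead of the robot, y to its left, z up, the work surface at z = 0. Lengths are in mm, angles in rad, forces in N, time in s.
With the tool pointing down it reaches from about 250 to 850 mm from the base axis. Payload 12.5 kg.
Tool frame: the origin (TCP) lies midway between the tips of the shut fingers; the grasp point (between the pads) lies 19 mm behind it (ctrl.pinch_z is the distance from the TCP to the grasp point, in mm); z points along the fingers, y is the direction in which the jaws open and shut (so a half turn about z gives the same grasp; the last joint's range is limited). The gripper opens to 93 mm and grips with 3 to 60 N. Pads are 15 mm wide; open, the fingers measure 128 mm over their backs; the gripper's body (75 mm by 188 mm) begins 65 mm behind the grasp point.
Start: joints at [-1.24, 0.351, 1.652, -0, 1.139, -0.085], TCP at [222.174, -503.113, 178.833] pointing down, gripper open.
Joint ranges: [-2.75, 2.75], [-0.79, 2.1], [0.01, 2.65], [-1.57, 4.71], [0.07, 3.14], [-2.87, 2.87]. Speed limits (rad/s): [2.22, 2.22, 2.79, 3.14, 3.14, 3.14].

INTERFACE

Orientations are given as [roll, pitch, yaw] about the fixed x, y, z axes, in that order (R = Rz(yaw) Ry(pitch) Rx(roll)).
In Python, from plant import ctrl gives the robot as it stands.
- The arm moves only by the tool servo_tool, never from a script. Its argument "increments" is a list of rows, each an object with "gripper": the closure in counts, from 0 (fully open) to 255 (shut); "dp": the shift along the tool's x, y, z in cm, a list of three; "roll": the turn about the tool's z in rad. In form: [{"gripper": gripper, "dp": [dx, dy, dz], "roll": roll}, ...]. A call has exactly 8 rows; each row is the pose to reach, as a shift and turn from the pose commanded when the call began, along the tool's axes at that moment; what a row does not reach only later rows make up. A row lasts 1/10 s, in which the tool goes at most 50 mm and 8.59 degrees, less where a joint would pass 70% of its speed; a pose out of reach is approached as far as the arm can. A call with a gripper value outside its range is refused whole. The fingers move at their own pace and stop on an object; the grip force is fixed at half the most. Time passes only in rows, so rows that repeat a pose let the fingers close, or fill a call up. It gives the time, the measured TCP pose, the force and the opening at its end, in the units of the state.
- ctrl.observe(): the state, without advancing time (a new reading comes with each control period).
- ctrl.snapshot(name): name is "scene" or "top" or "wrist"; returns the picture (420x560x3 uint8, red, green, blue); there is no depth.
- ctrl.camera_model(name): a dict with "vertical_fov" (degrees; the focal length in pixels is half the picture's height over the tangent of half this angle, whatever the lens; pixels are square), "cx", "cy" (the principal point, pixels), "dist_coeffs" ([k1, k2, p1, p2, k3] as OpenCV has them; the pictures are not rectified), "R" (3x3) and "t" (3): a world point X has camera coordinates R X + t; the wrist camera has in their place "mount" (4x4, takes a point from camera to tool coordinates, whose origin is the TCP and whose axes are the flange's). Camera axes: x right, y down, z forward; pixel columns grow to the right and rows downward; lengths in mm; the calibration is good to about 2 mm. A picture is of the moment at which its call begins: read the wrist's pose just before it. camera_model takes no time and is no camera call.
- ctrl.finish_job(): hands the job in, once; it reports no verdict.
The state is a dict: "time_s": time; "joints": joint angles; "qvel": joint speeds; "joint_torque": joint torques, N m; "tool_pos": TCP position; "eef_rot": TCP orientation; "contact_force": force on the tool from outside, world axes, zero at the start; "moment": the same for the moment, N m; "gripper_width": finger opening in mm.
Only numpy, scipy, OpenCV 4.12 (cv2) and the standard library are available. Lean on these libraries where they do the work, as an engineer would, in place of code of your own. Each camera call takes 0.05 s, during which the arm holds its last target. There are 200 camera calls.

## Working session

There is one attempt and no reset: what is moved stays moved. The work goes in short steps, Python scripts to look and compute and a tool call to move; the robot and the scene stay as the last step left them, time stands still between calls to the robot, and variables do not carry over. Pictures are saved under pics/ and viewed, about 8 in all and at most 12, crops included, and the job is handed in when it is done.

Besides the shell and the picture viewer there is one more tool, called after ">>>" by a JSON object that holds its "fn" and its "kwargs". servo_tool: Moves the arm, as the interface text tells. Its arguments: {"type":"object","properties":{"increments":{"type":"array","items":{"type":"object","properties":{"gripper":{"type":"number"},"dp":{"type":"array","items":{"type":"number"}},"roll":{"type":"number"}}}}},"required":["increments"]}

```bash
mkdir -p pics; ls; python3 - <<'E'
from plant import ctrl
import cv2, numpy as np
o=ctrl.observe(); print({k:np.round(v,3) for k,v in o.items()})
for n in("scene","top"):
    cv2.imwrite(f"pics/{n}0.png",ctrl.snapshot(n)[:,:,::-1])
    m=ctrl.camera_model(n); print(n,m)
print(ctrl.camera_model("wrist"))
E
```

```text
pics
{'time_s': np.float64(0.0), 'joints': array([-1.24 ,  0.351,  1.652, -0.   ,  1.139, -0.085]), 'qvel': array([-0.   , -0.001,  0.   ,  0.   , -0.   , -0.   ]), 'joint_torque': array([ 1.0000e-03, -4.9732e+01, -2.8526e+01,  7.0000e-02,  2.6000e-02,
       -0.0000e+00]), 'tool_pos': array([ 222.051, -502.756,  178.309]), 'eef_rot': array([-3.14 , -0.   ,  0.416]), 'contact_force': array([-0.389, -0.013,  0.185]), 'moment': array([ 0.017,  0.016, -0.07 ]), 'gripper_width': np.float64(92.807)}
scene {'vertical_fov': 46.11693428617972, 'cx': 271.3264617228295, 'cy': 217.63515140915183, 'dist_coeffs': array([-0.09495844,  0.        ,  0.        ,  0.        ,  0.        ]), 'R': array([[ 0.79969425,  0.60012733, -0.01833849],
       [ 0.37256404, -0.51994559, -0.76866938],
       [-0.47083452,  0.60786822, -0.63938336]]), 't': array([-484.1756969 , -140.61388069, 1313.29655255])}
top {'vertical_fov': 57.30598163181068, 'cx': 280.93377349427135, 'cy': 214.18430226316534, 'dist_coeffs': array([-0.0074883,  0.       ,  0.       ,  0.       ,  0.       ]), 'R': array([[ 2.04479077e-04, -9.99934687e-01,  1.14271676e-02],
       [-9.81577432e-01, -2.38402690e-03, -1.91049893e-01],
       [ 1.91064657e-01, -1.11775841e-02, -9.81513810e-01]]), 't': array([ 18.57399562, 627.45981558, 986.40979802])}
{'vertical_fov': 70.92807165128352, 'cx': 279.04562426603434, 'cy': 207.4691883696612, 'dist_coeffs': array([-0.06173118,  0.        ,  0.        ,  0.        ,  0.        ]), 'mount': array([[ 4.43088095e-04, -9.60405424e-01, -2.78605861e-01,
         7.69112517e+01],
       [ 9.99999039e-01,  7.91551394e-04, -1.13824807e-03,
         1.22101443e+00],
       [ 1.31371047e-03, -2.78605089e-01,  9.60404851e-01,
        -2.04442451e+02],
       [ 0.00000000e+00,  0.00000000e+00,  0.00000000e+00,
         1.00000000e+00]])}
```

View pics/top0.png

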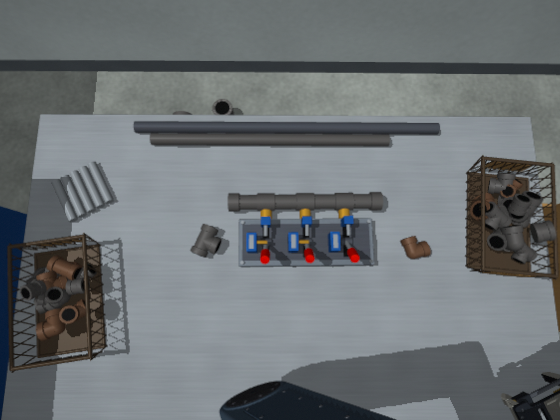

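View pics/scene0.png

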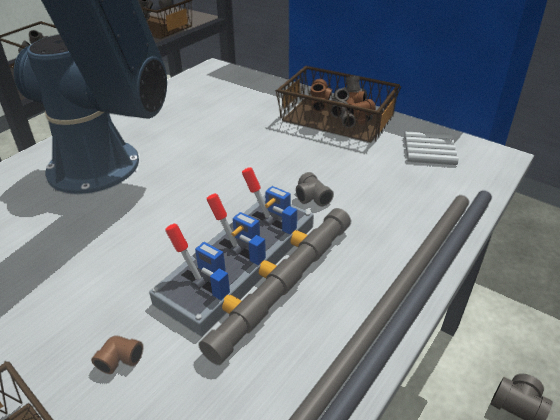

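The top view (left of picture is +y) shows red grips at about (265,257), (309,257) and (354,256). In the scene view brass bolts stick out at the left lever (270,203) and the middle lever (237,231). The right lever, nearest the elbow, shows none, so it is free first. Next I'll triangulate the grips.

```bash
cat > h.py <<'E'
from plant import ctrl
import cv2, numpy as np
def K(m):
    f=210/np.tan(np.radians(m["vertical_fov"]/2)); return np.array([[f,0,m["cx"]],[0,f,m["cy"]],[0,0,1]])
def ray(n,p):
    m=ctrl.camera_model(n); u=cv2.undistortPoints(np.array([[p]],float),K(m),m["dist_coeffs"])[0,0]
    R,t=np.array(m["R"]),np.array(m["t"]); return -R.T@t, R.T@np.array([u[0],u[1],1])
def plane(n,p,z):
    c,d=ray(n,p); return c+d*(z-c[2])/d[2]
def tri(a,b):
    (c1,d1),(c2,d2)=ray("top",a),ray("scene",b)
    s=np.linalg.lstsq(np.c_[d1,-d2],c2-c1,rcond=None)[0]
    p,q=c1+d1*s[0],c2+d2*s[1]; return (p+q)/2,np.linalg.norm(p-q)
def reds(img):
    h=cv2.cvtColor(img,cv2.COLOR_RGB2HSV); m=((h[...,0]<6)|(h[...,0]>174))&(h[...,1]>190)&(h[...,2]>90)
    n,_,s,c=cv2.connectedComponentsWithStats(m.astype(np.uint8)); return [tuple(c[i])+(s[i,4],) for i in range(1,n) if s[i,4]>25]
E
python3 - <<'E'
from h import *
T=cv2.imread("pics/top0.png")[:,:,::-1].copy();S=cv2.imread("pics/scene0.png")[:,:,::-1].copy()
a=sorted(reds(T)); b=sorted(reds(S),reverse=True)
print(a,b)
for p,q in zip(a,b): print(*[np.round(v,1) for v in tri(p[:2],q[:2])])
# deck corners in the top view, deck top z=40
for p in((240,219),(375,218),(377,265),(239,267)): print(p,plane("top",p,40).round(0))
big=cv2.resize(S[160:330,140:350],None,fx=3.5,fy=3.5,interpolation=cv2.INTER_CUBIC); cv2.imwrite("pics/crop0.png",big[:,:,::-1])
E
```

```text
[(np.float64(264.33663366336634), np.float64(255.990099009901), np.int32(101)), (np.float64(308.6355140186916), np.float64(255.2336448598131), np.int32(107)), (np.float64(352.83898305084745), np.float64(254.67796610169492), np.int32(118))] []
(240, 219) [618. 132.  40.]
(375, 218) [ 621. -243.   40.]
(377, 265) [ 491. -242.   40.]
(239, 267) [486. 132.  40.]
```

View pics/crop0.png

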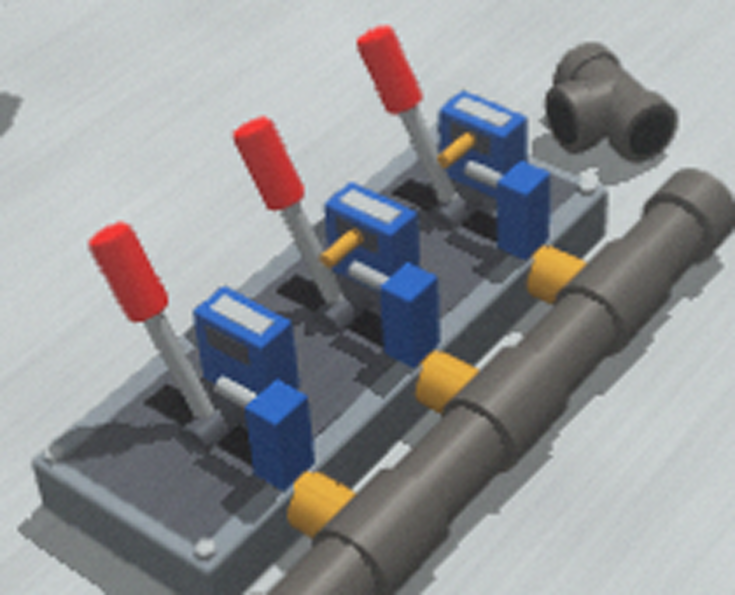

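The crop confirms it: brass bolts at the middle and left levers, and the right lever's side-box slot is empty. Grips in the crop are at about (128,270), (268,163) and (388,68).

```bash
sed -i 's/>190)/>150)/' h.py; python3 - <<'E'
from h import *
T=cv2.imread("pics/top0.png")[:,:,::-1].copy();S=cv2.imread("pics/scene0.png")[:,:,::-1].copy()
a=sorted(reds(T)); b=[r for r in sorted(reds(S),reverse=True) if 160<r[0]<270]
print(np.round(a),np.round(b))
P=[tri(p[:2],q[:2]) for p,q in zip(a,b)]
for p in P: print(p[0].round(1),round(p[1],1))
d=P[0][0]-P[-1][0]; yaw=np.arctan2(-d[0],d[1]); print("yaw",yaw,"spacing",np.linalg.norm(d)/2)
o=ctrl.observe(); y0=o["eef_rot"][2]; R=np.array([[np.cos(y0),np.sin(y0)],[np.sin(y0),-np.cos(y0)]])
tgt=P[2][0][:2]-60*np.array([np.cos(yaw),np.sin(yaw)])
print("tgt",tgt,"dp cm",R.T@(tgt-o["tool_pos"][:2])/10,"roll",y0-yaw)
E
```

```text
[[264. 256. 111.]
 [309. 255. 116.]
 [353. 255. 125.]] [[251. 179. 246.]
 [216. 206. 283.]
 [177. 237. 330.]]
[507.9  61.7 125.4] 0.4
[510.4 -48.9 126.1] 0.4
[ 511.5 -159.6  126.5] 1.4
yaw 0.01659312431138676 spacing 110.6927294185369
tgt [ 451.53841662 -160.62863585] dp cm [ 34.8153115  -22.03456407] roll 0.3991802887691463
```

>>> {"fn": "servo_tool", "kwargs": {"increments": [{"gripper": 255, "dp": [4.3, -2.7, 0], "roll": 0.05}, {"gripper": 255, "dp": [8.6, -5.4, 0], "roll": 0.1}, {"gripper": 255, "dp": [13, -8.2, 0], "roll": 0.15}, {"gripper": 255, "dp": [17.3, -11, 0], "roll": 0.2}, {"gripper": 255, "dp": [21.6, -13.7, 0], "roll": 0.25}, {"gripper": 255, "dp": [26, -16.5, 0], "roll": 0.3}, {"gripper": 255, "dp": [30.4, -19.2, 0], "roll": 0.35}, {"gripper": 255, "dp": [34.8, -22, 0], "roll": 0.4}]}}

```text
time_s: 0.9
tool_pos: [445.9, -169.1, 178.8]
eef_rot: [-3.142, -0.0, 0.014]
contact_force: [0.1, -1.6, 0.4]
gripper_width: 33.6
```

>>> {"fn": "servo_tool", "kwargs": {"increments": [{"gripper": 255, "dp": [0, 0, 0], "roll": 0}, {"gripper": 255, "dp": [0, 0, 1], "roll": 0}, {"gripper": 255, "dp": [0, 0, 2], "roll": 0}, {"gripper": 255, "dp": [0, 0, 3], "roll": 0}, {"gripper": 255, "dp": [0, 0, 4], "roll": 0}, {"gripper": 255, "dp": [0, 0, 5], "roll": 0}, {"gripper": 255, "dp": [0, 0, 6], "roll": 0}, {"gripper": 255, "dp": [0, 0, 6], "roll": 0}]}}

```text
time_s: 1.7
tool_pos: [444.4, -170.9, 117.4]
eef_rot: [-3.141, 0.002, 0.015]
contact_force: [-0.8, -0.4, -0.7]
gripper_width: 0.6
```

```bash
python3 - <<'E'
from h import *
o=ctrl.observe();print(o["time_s"],o["tool_pos"],o["eef_rot"],o["contact_force"])
cv2.imwrite("pics/s1.png",ctrl.snapshot("scene")[:,:,::-1])
E
```

```text
1.7 [ 444.35102924 -170.86185607  117.40012118] [-3.14051986e+00  2.03449231e-03  1.53954960e-02] [-0.79477051 -0.44937391 -0.73769621]
```

View pics/s1.png

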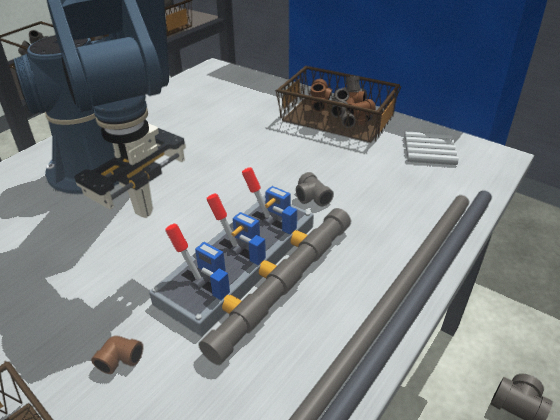

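The shut fingers (tip at pixel (145,210)) stand on the near side of the right lever, about 10 mm too far to -y. I'll correct that while pushing.

>>> {"fn": "servo_tool", "kwargs": {"increments": [{"gripper": 255, "dp": [1, -1.0, 0], "roll": 0}, {"gripper": 255, "dp": [2.5, -1.0, 0], "roll": 0}, {"gripper": 255, "dp": [4, -1.0, 0], "roll": 0}, {"gripper": 255, "dp": [5.5, -1.0, 0], "roll": 0}, {"gripper": 255, "dp": [7, -1.0, 0], "roll": 0}, {"gripper": 255, "dp": [8.5, -1.0, 0], "roll": 0}, {"gripper": 255, "dp": [10, -1.0, 0], "roll": 0}, {"gripper": 255, "dp": [11, -1.0, 0], "roll": 0}]}}

```text
time_s: 2.55
tool_pos: [556.6, -158.5, 119.3]
eef_rot: [3.141, -0.001, 0.016]
contact_force: [-0.0, -0.3, -0.5]
gripper_width: 0.4
```

>>> {"fn": "servo_tool", "kwargs": {"increments": [{"gripper": 255, "dp": [0.4, 0, 0], "roll": 0}, {"gripper": 255, "dp": [0.8, 0, 0], "roll": 0}, {"gripper": 255, "dp": [1.2, 0, 0], "roll": 0}, {"gripper": 255, "dp": [1.5, 0, 0], "roll": 0}, {"gripper": 255, "dp": [1.8, 0, 0], "roll": 0}, {"gripper": 255, "dp": [2.0, 0, 0], "roll": 0}, {"gripper": 255, "dp": [2.2, 0, 0], "roll": 0}, {"gripper": 255, "dp": [2.2, 0, 0], "roll": 0}]}}

```text
time_s: 3.35
tool_pos: [577.1, -159.0, 118.8]
eef_rot: [3.142, -0.0, 0.016]
contact_force: [-0.2, 0.5, 0.5]
gripper_width: 0.4
```

```bash
python3 - <<'E'
from h import *
o=ctrl.observe();print(o["time_s"],o["tool_pos"],o["contact_force"])
S=ctrl.snapshot("scene"); print(np.round(reds(S)))
cv2.imwrite("pics/s2.png",cv2.resize(S[130:360,100:380],None,fx=2.5,fy=2.5)[:,:,::-1])
E
```

```text
3.35 [ 577.08834483 -158.96667909  118.81936087] [-0.2265513   0.48238254  0.52573543]
[[252. 180. 216.]
 [218. 210. 183.]
 [179. 241. 220.]]
```

View pics/s2.png

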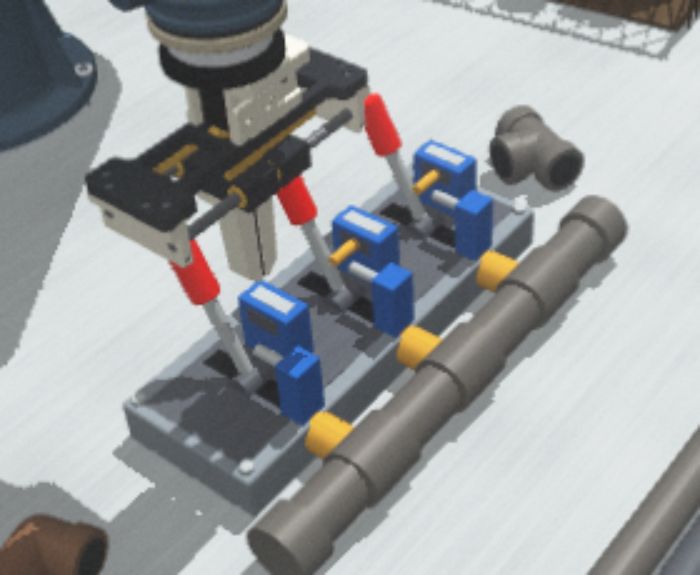

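The picture shows the fingers passing between the right and middle levers (tip at about (206,240) full-frame). No lever has moved. I'll check my calibration against the reported TCP.

```bash
python3 - <<'E'
from h import *
o=ctrl.observe();print(o["tool_pos"],o["joints"])
def proj(n,X):
    m=ctrl.camera_model(n); return cv2.projectPoints(np.array([X],float),cv2.Rodrigues(np.array(m["R"]))[0],np.array(m["t"]),K(m),m["dist_coeffs"])[0].ravel()
for X in (o["tool_pos"],[0,0,0],[511.5,-159.6,126.5]): print(X,[proj(n,X).round(1) for n in("top","scene")])
T=ctrl.snapshot("top");cv2.imwrite("pics/t2.png",cv2.resize(T[150:420,150:450],None,fx=2.2,fy=2.2)[:,:,::-1])
E
```

```text
[ 576.9411719  -158.96866993  118.79755999] [-3.46645869e-01  5.02506841e-01  1.57928293e+00  4.16209132e-07
  1.05991060e+00  1.20840027e+00]
[ 576.9411719  -158.96866993  118.79755999] [array([351. , 229.4]), array([203.2, 254.8])]
[0, 0, 0] [array([288.1, 457.9]), array([ 92. , 165.6])]
[511.5, -159.6, 126.5] [array([352.7, 254.8]), array([176.1, 237.2])]
```

View pics/t2.png

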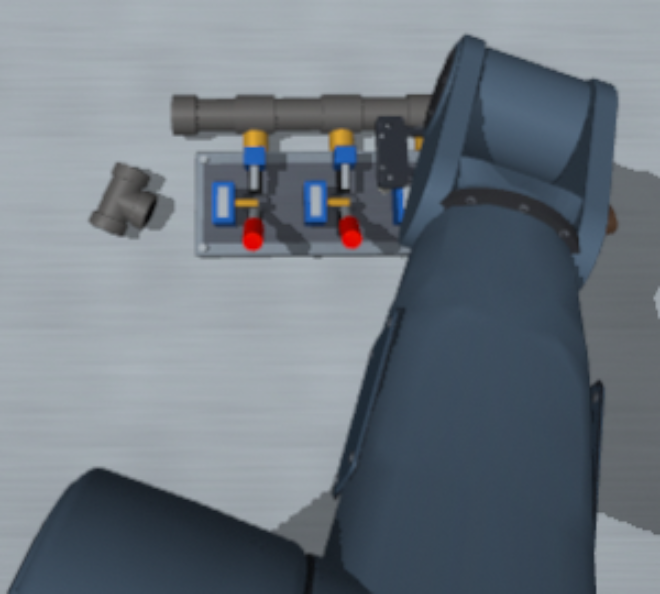

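The reported TCP should project to (203,255) in the scene view, but the tip is at about (205,241). The column matches, while the row suggests the tip is about 40 mm higher than reported. I'll check with the earlier picture and the wrist camera.

```bash
cat >> h.py <<'E'
def proj(n,X):
    m=ctrl.camera_model(n); return cv2.projectPoints(np.array([X],float),cv2.Rodrigues(np.array(m["R"]))[0],np.array(m["t"]),K(m),m["dist_coeffs"])[0].ravel().round(1)
def projw(X,o):
    from scipy.spatial.transform import Rotation as Ro
    m=ctrl.camera_model("wrist"); M=np.array(m["mount"]); Rt=Ro.from_euler("xyz",o["eef_rot"]).as_matrix()
    t=Rt.T@(np.array(X)-o["tool_pos"]); c=M[:3,:3].T@(t-M[:3,3])
    return cv2.projectPoints(c[None],np.zeros(3),np.zeros(3),K(m),m["dist_coeffs"])[0].ravel().round(1),c[2]
E
python3 - <<'E'
from h import *
for z in (117,140,160): print(z,proj("scene",[444.4,-170.9,z]),proj("scene",[577,-159,z]))
for dy in(-94,94): print(dy,proj("scene",[577,-159+dy,119+95]),proj("top",[577,-159+dy,119+95]))
o=ctrl.observe()
W=ctrl.snapshot("wrist");cv2.imwrite("pics/w2.png",W[:,:,::-1])
print(np.round(reds(W)), projw(o["tool_pos"],o))
for P in ([507.9,61.7,125.4],[510.4,-48.9,126.1],[511.5,-159.6,126.5]): print(projw(P,o))
E
```

```text
117 [147.6 230.3] [203.3 255.6]
140 [145.4 221. ] [201.9 246.1]
160 [143.4 212.6] [200.6 237.5]
-94 [154.7 244.7] [399.3 223.2]
94 [233.9 185.5] [318.2 223. ]
[[147. 290. 567.]
 [132. 337. 439.]
 [279. 341. 104.]] (array([277.5, 230.9]), np.float64(217.92969513126351))
(array([ 12.3, 305.5]), np.float64(230.10868420351773))
(array([137.9, 309.9]), np.float64(229.1101329959054))
(array([277.1, 312.6]), np.float64(228.79086898965943))
```

View pics/w2.png

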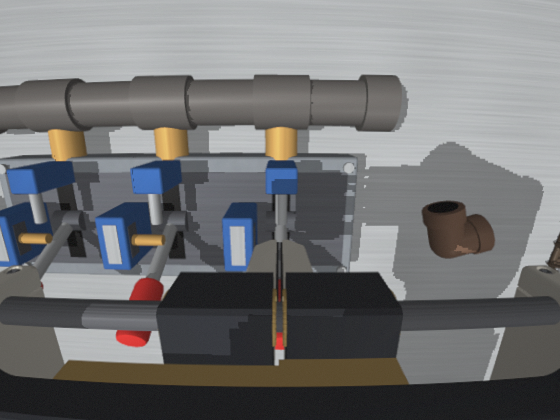

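Both the wrist view (tip at about (280,240), predicted (278,231)) and the scene view put the real fingertips about 40 mm behind the reported TCP. So the fingers passed over the lever (its top is at about z = 150), which fits the zero force. Sideways alignment is good, with red showing in the finger gap at column 279. I'll go back over the lever and come down about 40 mm lower.

>>> {"fn": "servo_tool", "kwargs": {"increments": [{"gripper": 255, "dp": [0, 0, -1], "roll": 0}, {"gripper": 255, "dp": [0, 0, -2.5], "roll": 0}, {"gripper": 255, "dp": [-3, 0, -2.5], "roll": 0}, {"gripper": 255, "dp": [-6, 0, -2.5], "roll": 0}, {"gripper": 255, "dp": [-9, 0, -2.5], "roll": 0}, {"gripper": 255, "dp": [-12.5, 0, -2.5], "roll": 0}, {"gripper": 255, "dp": [-12.5, 0, -2.5], "roll": 0}, {"gripper": 255, "dp": [-12.5, 0, -2.5], "roll": 0}]}}

```text
time_s: 4.3
tool_pos: [452.4, -161.3, 144.9]
eef_rot: [3.141, -0.002, 0.015]
contact_force: [0.6, 0.0, 0.9]
gripper_width: 0.1
```

>>> {"fn": "servo_tool", "kwargs": {"increments": [{"gripper": 255, "dp": [0, 0, 1], "roll": 0}, {"gripper": 255, "dp": [0, 0, 2], "roll": 0}, {"gripper": 255, "dp": [0, 0, 3], "roll": 0}, {"gripper": 255, "dp": [0, 0, 4], "roll": 0}, {"gripper": 255, "dp": [0, 0, 5], "roll": 0}, {"gripper": 255, "dp": [0, 0, 6], "roll": 0}, {"gripper": 255, "dp": [0, 0, 6.4], "roll": 0}, {"gripper": 255, "dp": [0, 0, 6.4], "roll": 0}]}}

```text
time_s: 5.1
tool_pos: [451.7, -160.8, 79.2]
eef_rot: [-3.141, 0.001, 0.016]
contact_force: [0.6, 0.3, 0.6]
gripper_width: 0.7
```

>>> {"fn": "servo_tool", "kwargs": {"increments": [{"gripper": 255, "dp": [1, 0, 0], "roll": 0}, {"gripper": 255, "dp": [2, 0, 0], "roll": 0}, {"gripper": 255, "dp": [3, 0, 0], "roll": 0}, {"gripper": 255, "dp": [4, 0, 0], "roll": 0}, {"gripper": 255, "dp": [5, 0, 0], "roll": 0}, {"gripper": 255, "dp": [5.5, 0, 0], "roll": 0}, {"gripper": 255, "dp": [6, 0, 0], "roll": 0}, {"gripper": 255, "dp": [6, 0, 0], "roll": 0}]}}

```text
time_s: 5.9
tool_pos: [512.6, -160.0, 79.7]
eef_rot: [3.142, -0.001, 0.016]
contact_force: [-0.7, 0.1, 0.2]
gripper_width: 0.4
```

```bash
python3 - <<'E'
from h import *
o=ctrl.observe();print(o["time_s"],o["tool_pos"],o["contact_force"])
S=ctrl.snapshot("scene"); print(np.round(reds(S)))
cv2.imwrite("pics/s3.png",cv2.resize(S[130:360,100:380],None,fx=2.5,fy=2.5)[:,:,::-1])
E
```

```text
5.9 [ 512.57930141 -159.96996228   79.73349065] [-0.68291628  0.12873688  0.22522327]
[[251. 179. 246.]
 [216. 206. 285.]
 [186. 239. 346.]]
```

View pics/s3.png

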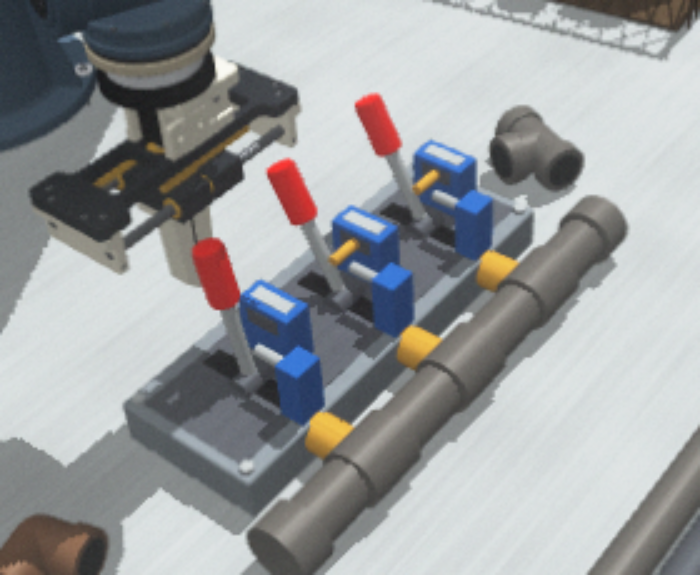

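The right lever is now moving with the fingers (grip at pixel (186,239), was (177,237)). I'll keep pushing.

>>> {"fn": "servo_tool", "kwargs": {"increments": [{"gripper": 255, "dp": [1, 0, 0], "roll": 0}, {"gripper": 255, "dp": [2, 0, 0], "roll": 0}, {"gripper": 255, "dp": [3, 0, 0], "roll": 0}, {"gripper": 255, "dp": [4, 0, 0], "roll": 0}, {"gripper": 255, "dp": [4.8, 0, 0], "roll": 0}, {"gripper": 255, "dp": [5.4, 0, 0], "roll": 0}, {"gripper": 255, "dp": [6, 0, 0], "roll": 0}, {"gripper": 255, "dp": [6, 0, 0], "roll": 0}]}}

```text
time_s: 6.75
tool_pos: [572.5, -158.9, 79.6]
eef_rot: [-3.141, -0.0, 0.016]
contact_force: [-1.1, 0.4, 0.2]
gripper_width: 0.7
```

>>> {"fn": "servo_tool", "kwargs": {"increments": [{"gripper": 255, "dp": [0.2, 0, 0], "roll": 0}, {"gripper": 255, "dp": [0.4, 0, 0], "roll": 0}, {"gripper": 255, "dp": [0.5, 0, 0], "roll": 0}, {"gripper": 255, "dp": [0.6, 0, 0], "roll": 0}, {"gripper": 255, "dp": [0.7, 0, 0], "roll": 0}, {"gripper": 255, "dp": [0.8, 0, 0], "roll": 0}, {"gripper": 255, "dp": [0.8, 0, 0], "roll": 0}, {"gripper": 255, "dp": [0.8, 0, 0], "roll": 0}]}}

```text
time_s: 7.55
tool_pos: [579.7, -158.9, 79.8]
eef_rot: [-3.141, 0.001, 0.016]
contact_force: [-5.9, -0.4, 0.2]
gripper_width: 0.1
```

```bash
cat >> h.py <<'E'
G=np.array([[507.9,61.7],[510.4,-48.9],[511.5,-159.6]]); u=np.array([np.cos(.0166),np.sin(.0166)]); PV=G+48*u
def gp(i,th): return np.r_[PV[i]+100*np.sin(th-.5)*u,40+100*np.cos(th-.5)-2]
def angles(name="scene"):
    S=ctrl.snapshot(name); r=np.array(reds(S)); out=[]
    for i in range(3):
        best=min((np.hypot(*(proj(name,gp(i,t))-b[:2])),t,b[2]) for t in np.arange(0,1.1,.02) for b in r)
        out.append([round(float(v),2) for v in best])
    print("err_px, angle, area (left, middle, right):",out); return S
E
python3 - <<'E'
from h import *
S=angles(); o=ctrl.observe();print(o["time_s"],o["tool_pos"],o["contact_force"],o["qvel"].round(3))
cv2.imwrite("pics/s4.png",cv2.resize(S[130:360,100:380],None,fx=2.5,fy=2.5)[:,:,::-1])
E
```

```text
err_px, angle, area (left, middle, right): [[0.16, 0.02, 201.0], [35.35, 0.52, 201.0], [0.44, 0.98, 293.0]]
7.6 [ 579.72676984 -158.91322419   79.77818106] [-5.78224142 -1.01156299 -0.06289969] [ 0.    -0.001  0.     0.003  0.    -0.001]
```

>>> {"fn": "servo_tool", "kwargs": {"increments": [{"gripper": 255, "dp": [0.1, 0, 0], "roll": 0}, {"gripper": 255, "dp": [0.2, 0, 0], "roll": 0}, {"gripper": 255, "dp": [0.3, 0, 0], "roll": 0}, {"gripper": 255, "dp": [0.3, 0, 0], "roll": 0}, {"gripper": 255, "dp": [0.3, 0, 0], "roll": 0}, {"gripper": 255, "dp": [0.3, 0, 0], "roll": 0}, {"gripper": 255, "dp": [0.3, 0, 0], "roll": 0}, {"gripper": 255, "dp": [0.3, 0, 0], "roll": 0}]}}

```text
time_s: 8.4
tool_pos: [580.2, -158.9, 79.4]
eef_rot: [-3.141, 0.006, 0.016]
contact_force: [-17.0, -2.2, 5.5]
gripper_width: 0.5
```

>>> {"fn": "servo_tool", "kwargs": {"increments": [{"gripper": 255, "dp": [-1.5, 0, 0], "roll": 0}, {"gripper": 255, "dp": [-4.5, 0, 0], "roll": 0}, {"gripper": 255, "dp": [-7.5, 0, 0], "roll": 0}, {"gripper": 255, "dp": [-10.5, 0, 0], "roll": 0}, {"gripper": 255, "dp": [-13, 0, 0], "roll": 0}, {"gripper": 255, "dp": [-13, -3, 0], "roll": 0}, {"gripper": 255, "dp": [-13, -6, 0], "roll": 0}, {"gripper": 255, "dp": [-13, -6, 0], "roll": 0}]}}

```text
time_s: 9.2
tool_pos: [453.0, -99.0, 80.5]
eef_rot: [3.141, -0.003, 0.017]
contact_force: [0.8, 0.1, -0.2]
gripper_width: 0.3
```

```bash
python3 - <<'E'
from h import *
S=angles(); o=ctrl.observe();print(o["time_s"],o["tool_pos"],o["contact_force"])
cv2.imwrite("pics/s5.png",cv2.resize(S[160:330,140:350],None,fx=3.5,fy=3.5,interpolation=cv2.INTER_CUBIC)[:,:,::-1])
E
```

```text
err_px, angle, area (left, middle, right): [[0.18, 0.0, 245.0], [0.13, 0.0, 285.0], [0.43, 0.98, 290.0]]
9.25 [ 453.28543263 -100.18439732   80.54044745] [ 1.06520493 -0.68254535  0.0083199 ]
```

View pics/s5.png

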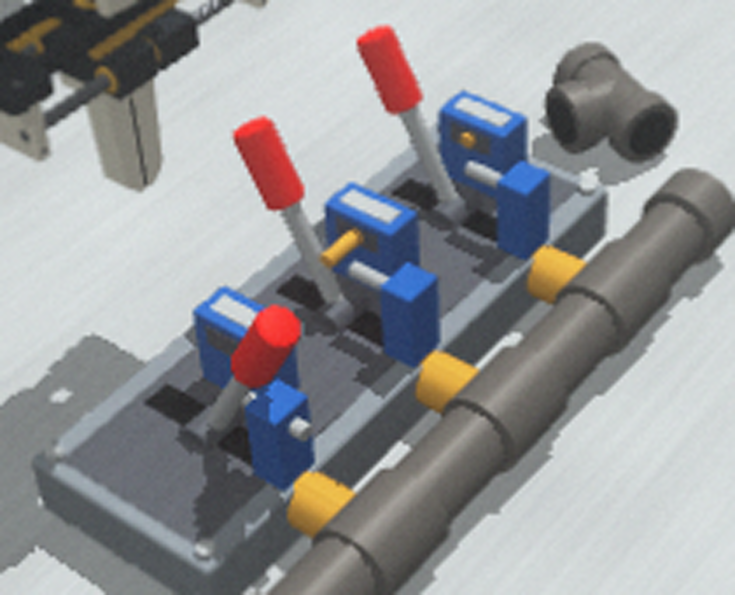

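The right lever is fully over (0.98 rad) and stayed there. The left lever's bolt has drawn back to a stub (crop (468,140)), while the middle one is still out at (342,247). Next is the left lever.

>>> {"fn": "servo_tool", "kwargs": {"increments": [{"gripper": 255, "dp": [0, -3, 0], "roll": 0}, {"gripper": 255, "dp": [0, -6, 0], "roll": 0}, {"gripper": 255, "dp": [0, -9, 0], "roll": 0}, {"gripper": 255, "dp": [0, -12, 0], "roll": 0}, {"gripper": 255, "dp": [0, -15, 0], "roll": 0}, {"gripper": 255, "dp": [0, -16.1, 0], "roll": 0}, {"gripper": 255, "dp": [0, -16.1, 0], "roll": 0}, {"gripper": 255, "dp": [0, -16.1, 0], "roll": 0}]}}

```text
time_s: 10.05
tool_pos: [450.0, 59.3, 79.9]
eef_rot: [3.141, -0.001, 0.016]
contact_force: [-0.2, -0.4, -0.1]
gripper_width: 0.4
```

>>> {"fn": "servo_tool", "kwargs": {"increments": [{"gripper": 255, "dp": [1, 0, 0], "roll": 0}, {"gripper": 255, "dp": [2, 0, 0], "roll": 0}, {"gripper": 255, "dp": [3, 0, 0], "roll": 0}, {"gripper": 255, "dp": [4, 0, 0], "roll": 0}, {"gripper": 255, "dp": [5, 0, 0], "roll": 0}, {"gripper": 255, "dp": [6, 0, 0], "roll": 0}, {"gripper": 255, "dp": [6.5, 0, 0], "roll": 0}, {"gripper": 255, "dp": [6.5, 0, 0], "roll": 0}]}}

```text
time_s: 10.85
tool_pos: [515.3, 61.1, 79.7]
eef_rot: [-3.142, -0.001, 0.016]
contact_force: [-0.4, 0.0, 0.1]
gripper_width: 0.9
```

>>> {"fn": "servo_tool", "kwargs": {"increments": [{"gripper": 255, "dp": [1, 0, 0], "roll": 0}, {"gripper": 255, "dp": [2, 0, 0], "roll": 0}, {"gripper": 255, "dp": [3, 0, 0], "roll": 0}, {"gripper": 255, "dp": [3.8, 0, 0], "roll": 0}, {"gripper": 255, "dp": [4.5, 0, 0], "roll": 0}, {"gripper": 255, "dp": [5, 0, 0], "roll": 0}, {"gripper": 255, "dp": [5.4, 0, 0], "roll": 0}, {"gripper": 255, "dp": [5.4, 0, 0], "roll": 0}]}}

```text
time_s: 11.65
tool_pos: [568.8, 62.0, 79.7]
eef_rot: [-3.142, -0.0, 0.016]
contact_force: [-2.4, -0.2, -0.2]
gripper_width: 0.2
```

>>> {"fn": "servo_tool", "kwargs": {"increments": [{"gripper": 255, "dp": [0.2, 0, 0], "roll": 0}, {"gripper": 255, "dp": [0.4, 0, 0], "roll": 0}, {"gripper": 255, "dp": [0.6, 0, 0], "roll": 0}, {"gripper": 255, "dp": [0.7, 0, 0], "roll": 0}, {"gripper": 255, "dp": [0.8, 0, 0], "roll": 0}, {"gripper": 255, "dp": [0.9, 0, 0], "roll": 0}, {"gripper": 255, "dp": [0.9, 0, 0], "roll": 0}, {"gripper": 255, "dp": [0.9, 0, 0], "roll": 0}]}}

```text
time_s: 12.45
tool_pos: [577.0, 62.1, 79.7]
eef_rot: [3.142, 0.001, 0.016]
contact_force: [-6.5, -0.5, -0.3]
gripper_width: 0.5
```

```bash
python3 - <<'E'
from h import *
S=angles(); o=ctrl.observe();print(o["time_s"],o["tool_pos"],o["contact_force"])
E
```

```text
err_px, angle, area (left, middle, right): [[0.42, 1.0, 237.0], [0.31, 0.0, 268.0], [0.33, 0.98, 294.0]]
12.5 [577.01442346  62.0803235   79.76578956] [-7.22856809  0.01341543 -0.76971709]
```

Left reads 1.0 rad. I'll give it a final nudge, back off, then move to the middle lever at y of about -49.

>>> {"fn": "servo_tool", "kwargs": {"increments": [{"gripper": 255, "dp": [0.15, 0, 0], "roll": 0}, {"gripper": 255, "dp": [0.3, 0, 0], "roll": 0}, {"gripper": 255, "dp": [0.3, 0, 0], "roll": 0}, {"gripper": 255, "dp": [-2, 0, 0], "roll": 0}, {"gripper": 255, "dp": [-5, 0, 0], "roll": 0}, {"gripper": 255, "dp": [-8, 0, 0], "roll": 0}, {"gripper": 255, "dp": [-11, 0, 0], "roll": 0}, {"gripper": 255, "dp": [-12.7, 0, 0], "roll": 0}]}}

```text
time_s: 13.3
tool_pos: [450.0, 60.1, 80.4]
eef_rot: [-3.142, -0.003, 0.016]
contact_force: [0.4, -0.2, 0.1]
gripper_width: 0.5
```

>>> {"fn": "servo_tool", "kwargs": {"increments": [{"gripper": 255, "dp": [0, 0, 0], "roll": 0}, {"gripper": 255, "dp": [0, 3, 0], "roll": 0}, {"gripper": 255, "dp": [0, 6, 0], "roll": 0}, {"gripper": 255, "dp": [0, 9, 0], "roll": 0}, {"gripper": 255, "dp": [0, 11.0, 0], "roll": 0}, {"gripper": 255, "dp": [0, 11.0, 0], "roll": 0}, {"gripper": 255, "dp": [0, 11.0, 0], "roll": 0}, {"gripper": 255, "dp": [0, 11.0, 0], "roll": 0}]}}

```text
time_s: 14.1
tool_pos: [452.8, -49.3, 80.0]
eef_rot: [3.142, -0.001, 0.016]
contact_force: [0.4, 0.2, 0.3]
gripper_width: 0.6
```

```bash
python3 - <<'E'
from h import *
S=angles(); o=ctrl.observe();print(o["time_s"],o["tool_pos"],o["contact_force"])
h=cv2.cvtColor(S,cv2.COLOR_RGB2HSV); c=S[218:242,225:250]; hh=h[218:242,225:250]
print("brass px middle now",int(((hh[...,0]>10)&(hh[...,0]<25)&(hh[...,1]>150)&(hh[...,2]>90)).sum()))
S0=cv2.cvtColor(cv2.imread("pics/scene0.png"),cv2.COLOR_BGR2HSV)[218:242,225:250]
print("before",int(((S0[...,0]>10)&(S0[...,0]<25)&(S0[...,1]>150)&(S0[...,2]>90)).sum()))
E
```

```text
err_px, angle, area (left, middle, right): [[0.42, 1.0, 222.0], [0.13, 0.0, 285.0], [0.49, 0.98, 291.0]]
14.15 [452.69288608 -49.17735192  79.92394068] [-0.38488486 -0.73102532 -0.43033293]
brass px middle now 2
before 42
```

The middle bolt is drawn back (2 brass pixels, was 42), so I'll throw the middle lever. The stop is expected at x of about 579.

>>> {"fn": "servo_tool", "kwargs": {"increments": [{"gripper": 255, "dp": [1, 0, 0], "roll": 0}, {"gripper": 255, "dp": [2, 0, 0], "roll": 0}, {"gripper": 255, "dp": [3, 0, 0], "roll": 0}, {"gripper": 255, "dp": [4, 0, 0], "roll": 0}, {"gripper": 255, "dp": [5, 0, 0], "roll": 0}, {"gripper": 255, "dp": [6, 0, 0], "roll": 0}, {"gripper": 255, "dp": [6.5, 0, 0], "roll": 0}, {"gripper": 255, "dp": [6.5, 0, 0], "roll": 0}]}}

```text
time_s: 14.95
tool_pos: [518.0, -48.9, 79.7]
eef_rot: [3.142, -0.001, 0.016]
contact_force: [-0.6, 0.0, 0.4]
gripper_width: 0.3
```

>>> {"fn": "servo_tool", "kwargs": {"increments": [{"gripper": 255, "dp": [1, 0, 0], "roll": 0}, {"gripper": 255, "dp": [2, 0, 0], "roll": 0}, {"gripper": 255, "dp": [3, 0, 0], "roll": 0}, {"gripper": 255, "dp": [3.8, 0, 0], "roll": 0}, {"gripper": 255, "dp": [4.5, 0, 0], "roll": 0}, {"gripper": 255, "dp": [5, 0, 0], "roll": 0}, {"gripper": 255, "dp": [5.4, 0, 0], "roll": 0}, {"gripper": 255, "dp": [5.4, 0, 0], "roll": 0}]}}

```text
time_s: 15.75
tool_pos: [571.5, -47.9, 79.6]
eef_rot: [-3.141, 0.0, 0.016]
contact_force: [-2.1, 0.2, -0.8]
gripper_width: 0.8
```

>>> {"fn": "servo_tool", "kwargs": {"increments": [{"gripper": 255, "dp": [0.2, 0, 0], "roll": 0}, {"gripper": 255, "dp": [0.4, 0, 0], "roll": 0}, {"gripper": 255, "dp": [0.6, 0, 0], "roll": 0}, {"gripper": 255, "dp": [0.7, 0, 0], "roll": 0}, {"gripper": 255, "dp": [0.8, 0, 0], "roll": 0}, {"gripper": 255, "dp": [0.9, 0, 0], "roll": 0}, {"gripper": 255, "dp": [0.9, 0, 0], "roll": 0}, {"gripper": 255, "dp": [0.9, 0, 0], "roll": 0}]}}

```text
time_s: 16.55
tool_pos: [578.6, -47.9, 79.5]
eef_rot: [-3.141, 0.004, 0.016]
contact_force: [-11.3, -1.6, 3.2]
gripper_width: 0.6
```

```bash
python3 - <<'E'
from h import *
S=angles(); o=ctrl.observe();print(o["time_s"],o["tool_pos"],o["contact_force"])
E
```

```text
err_px, angle, area (left, middle, right): [[0.37, 1.0, 235.0], [0.34, 0.98, 270.0], [0.57, 0.98, 285.0]]
16.6 [578.58229826 -47.86756905  79.49597861] [-11.78272793  -1.25302619   1.96126572]
```

The middle lever is at its stop. I'll back off, clear away and verify.

>>> {"fn": "servo_tool", "kwargs": {"increments": [{"gripper": 255, "dp": [-1, 0, 0], "roll": 0}, {"gripper": 255, "dp": [-4, 0, 0], "roll": 0}, {"gripper": 255, "dp": [-7, 0, 0], "roll": 0}, {"gripper": 255, "dp": [-10, 0, 0], "roll": 0}, {"gripper": 255, "dp": [-13, 0, -1], "roll": 0}, {"gripper": 255, "dp": [-15, 0, -4], "roll": 0}, {"gripper": 255, "dp": [-17, 0, -7], "roll": 0}, {"gripper": 255, "dp": [-17, 0, -7], "roll": 0}]}}

```text
time_s: 17.4
tool_pos: [411.2, -51.0, 153.3]
eef_rot: [3.14, -0.008, 0.016]
contact_force: [0.3, -0.2, -0.1]
gripper_width: 0.6
```

```bash
python3 - <<'E'
from h import *
S=angles(); o=ctrl.observe();print(o["time_s"],o["tool_pos"],o["contact_force"],o["qvel"].round(3))
cv2.imwrite("pics/s6.png",S[:,:,::-1])
d=cv2.absdiff(S[:,:,::-1].copy(),cv2.imread("pics/scene0.png"))
print("mean diff tee, elbow:",d[170:210,298:335].mean(),d[333:375,90:146].mean())
E
```

```text
err_px, angle, area (left, middle, right): [[0.44, 1.0, 227.0], [0.29, 0.98, 264.0], [0.45, 0.98, 286.0]]
17.45 [411.51671456 -50.91580461 151.72373056] [ 0.06551997 -0.52910849 -1.0031677 ] [ 0.006  0.062  0.002 -0.    -0.022  0.005]
mean diff tee, elbow: 4.022072072072072 3.136621315192744
```

View pics/s6.png

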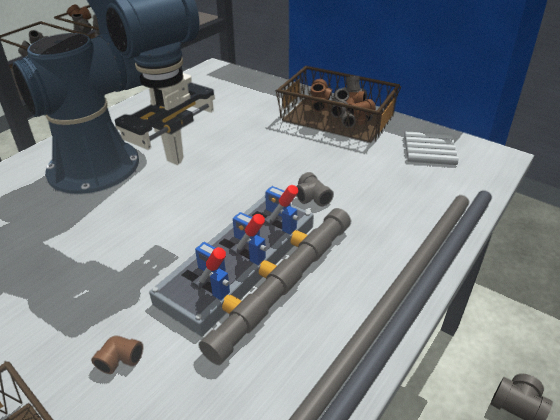

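All three grips lean towards the header pipe, at (290,195), (256,226) and (216,260). The tee (314,190) and elbow (117,352) haven't moved, and the arm is clear.

```bash
python3 -c "
from plant import ctrl
print(ctrl.finish_job())"
```

```text
the job is handed in; nothing more can be done
None
```

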